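# Free the spring-locked sample carriage and send the jar to the reader

### The arm

A 6-joint arm with a two-finger parallel gripper is mounted at the origin on the work surface. World frame = base frame: x ahead of the robot, y to its left, z up, the work surface at z = 0. Lengths are in m, angles in degrees, forces in N, time in s.
With the tool pointing down it reaches from about 0.325 to 0.775 m from the base axis. Payload 5.5 kg.
Tool frame: the origin (TCP) lies between the finger pads; the fingertips stand 22 mm ahead of it and the grasp point (between the pads) lies 3 mm ahead of it; z points along the fingers, y is the line along which they close (so a half turn about z gives the same grasp; the last joint's range is limited). The gripper opens to 88 mm and grips with 3 to 60 N. Pads are 20 mm wide; open, the fingers measure 115 mm over their backs; the gripper's body (75 mm by 178 mm) begins 61 mm behind the grasp point.
Start: joints at [72.324, 5.22, 70.514, -0, 104.267, -3.249], TCP at [0.149, 0.581, 0.209] pointing down, gripper open.
Joint ranges: [-164.24, 164.24], [-49.07, 125.15], [9.68, 141.18], [-86.29, 266.29], [3.28, 154.24], [-151.56, 151.56]. Speed limits (degrees/s): [147.25, 147.25, 172.46, 180, 180, 180].

### API

Orientations are given as a 3x3 rotation matrix whose columns are the frame's x, y, z axes.
In Python, from station import monitor, eyes, hand_in gives the robot as it stands.
- The arm moves only by the tool carry_out, never from a script. Its argument "moves" is a list of rows, each a list of 6 numbers: the shift along the tool's x, y, z as a fraction of full scale, then the turn, a rotation vector about the tool's x, y, z as a fraction of full scale. A call has 1 to 10 rows; each row is the pose to reach, as a shift and turn from the pose commanded when the call began, along the tool's axes at that moment; what a row does not reach only later rows make up. Full scale, the value 1, is 0.08 m for a shift and 45 degrees for a turn. A row lasts 1/12 s, in which the tool goes at most 41.7 mm and 7.16 degrees, less where a joint would pass 70% of its speed; a pose out of reach is approached as far as the arm can. A call with a number of a shift or a turn outside -1 to 1 is refused whole. A call with a gripper value outside its range is refused whole. "grip" is the opening, from 0 (shut) to 1 (fully open), set as the call begins (left out, the last holds). The fingers move at their own pace and stop on an object; the grip force is fixed at half the most. Time passes only in rows, so rows that repeat a pose let the fingers close. It gives the time, the measured TCP pose, the force, the opening and the grip force at its end, in the units of the state.
- monitor.get_state(): the state, without advancing time (a new reading comes with each control period).
- eyes.capture(name): name is "scene" or "side" or "wrist"; returns (picture, depth): 420x560x3 uint8, red, green, blue; 420x560 float32, m along the optical axis (not along the pixel's ray), 0 where there is no reading.
- eyes.get_calibration(name): a dict with "fx", "fy", "cx", "cy" (pixels), "origin" and "rotation" of the camera in the world. Camera axes: x right, y down, z forward; pixel columns grow to the right and rows downward; lengths in m; the calibration is good to about 2 mm. The wrist camera is an equidistant fisheye: a pixel r from the principal point sees the ray r / f radians off the axis. A picture is of the moment at which its call begins: read the wrist's pose just before it. get_calibration takes no time and is no camera call; for the wrist camera it gives the pose at the moment of the call.
- hand_in(): hands the job in; it is judged then, once.
The state is a dict: "time_s": time; "joints": joint angles; "qvel": joint speeds; "tau": joint torques, N m; "tool_pos": TCP position; "tool_rot": TCP orientation; "force": force on the tool from outside, world axes, zero at the start; "wrist_torque": the same for the moment, N m; "width": opening from 0.0 (shut) to 1.0 (fully open); "grasp_force": force on a finger pad.
Only numpy, scipy, OpenCV 4.12 (cv2) and the standard library are available. Lean on these libraries where they do the work, as an engineer would, in place of code of your own. Each camera call takes 0.05 s, during which the arm holds its last target. There are 200 camera calls.

### The job

The sample carriage is locked in the middle of its rail by the spring pin with the red T-handle. Pull the pin right up, turn it counter-clockwise (seen from above) to its stop and let it down into its rest notch so that it stays out by itself, then gently push the carriage along the rail until it is against its end stop on the side of the white, green-topped reader, so that the jar stands in front of the reader. Leave the pin parked in its notch, keep the jar upright on the carriage without touching it, and leave the reagent bottle, beaker and screwdriver where they are.

Things in the scene. Friction and masses are not known exactly. Their poses are not given: they have to be found in the camera images.
- slide_unit: Fixed steel rail unit on the bench, 190 x 330 mm, 12 mm thick base plate with two rails to 35 mm height. Origin on the bench under the middle of the rail; its y axis runs along the rail, x across it; the pin stands at x = +85 mm, y = 0 in this frame. Black end stops at y = +-158 mm, tops at 45 mm. A blue bracket (56 mm wide along y, x = +54 to +130 mm, top 66 mm high) carries a slotted collar of 52 mm diameter, top 95 mm above the bench, with two rest notches in brass.
- carriage_mid (a point): Middle of the carriage's deck, on its upper face, 45 mm above the bench; axes as the slide unit. Aluminium deck 100 mm (x) x 180 mm (y); a drilled strip on its +x side is what the pin locks. At both ends, y = +-86 mm, stands a yellow end plate 60 mm wide (x = +-30 mm), 8 mm thick, from 45 to 91 mm above the bench, outer faces at y = +-90 mm: push on these. The black stops below end at 45 mm height, so fingers pass over them.
- carriage (a joint): Position of the carriage along the rail's +y, m: 0 as locked in the middle (about 1.5 mm play), end stops at -0.060 and +0.060. It slides with about 2.5 N friction and stays where it is left.
- handle_mid (a point): Centre of the red T-handle of the spring pin: a bar 70 mm long (its own y axis), 14 mm wide (x), 16 mm high (z), 130 mm above the bench with the pin in. 10 mm stem below it; a 52 mm steel cross bar on the stem, parallel to the handle, lies in the collar's deep slot while the pin is in.
- pin_lift (a joint): How far the pin is pulled up, m: 0 in (locking), 0.029 at the upper stop, 0.020 when resting in the notches. Spring and weight pull it down with about 5 N (in) to 8 N (out). The pin can turn only above 0.024 (its cross bar then clears the collar); resting on the collar's rim beside the notches it reads 0.024.
- pin_turn (a joint): Turn of the pin about the vertical, rad, positive counter-clockwise from above: 0 with the pin in (handle along the rail), stop at 1.22; the rest notches lie at 1.20. It turns easily when pulled up (0.02 N m).
- reader: Fixed white optical reader 60 x 70 mm, 90 mm high, green top and green window, beside the rail on its -x side, with its middle 60 mm along the rail from the centre on one side (either side). Origin under its centre, axes as the slide unit.
- reader_spot (a point): Point above the rail's centre line, at the carriage's deck height, level with the reader's middle: carriage_mid is here when the carriage is at its end stop on the reader's side.
- blank: Fixed low grey drip block 60 x 70 mm, 42 mm high, on the same side of the rail, opposite end from the reader. Not to be confused with the reader. Origin under its centre.
- jar: Loose squat amber glass jar with white lid, 58 mm diameter, 55 mm high, about 150 g, standing free on the carriage's deck near its middle. Origin at the centre of its underside (45 mm above the bench).
- reagent: Bystander: amber bottle with blue cap, 64 mm diameter, 130 mm high. Origin under its centre.
- beaker: Bystander: glass beaker, 72 mm rim diameter, 85 mm high. Origin under its centre.
- screwdriver: Bystander: yellow-handled screwdriver 180 mm long lying along its x axis. Origin under its middle.
Not all that is in view belongs to the job. Leave any yellow look-alike of the jar alone. Leave any yellow look-alike of the reader alone.

How it is judged:
By the outcome, as a careful person would: the job done as asked, in the order asked, and still so for the second after the job is handed in, with the robot touching nothing.
It also fails if it takes over 45 s, if anything falls off the work surface, if the arm or the gripper's body presses on something with over 40 N, if the wrist force passes 120 N, or if a joint passes its speed limit or range.

## Working session

There is one attempt and no reset: what is moved stays moved. The work goes in short steps, Python scripts to look and compute and a tool call to move; the robot and the scene stay as the last step left them, time stands still between calls to the robot, and variables do not carry over. Pictures are saved under pics/ and viewed, at most 10 in all, crops included, and the job is handed in when it is done.

Besides the shell and the picture viewer there is one more tool, called in YAML: its name, and indented under it one key for each argument. carry_out: Moves the arm, as the interface text tells. Its arguments: {"type":"object","properties":{"moves":{"type":"array","items":{"type":"array","items":{"type":"number","minimum":-1,"maximum":1}}},"grip":{"type":"number"}},"required":["moves"]}

```bash
mkdir -p pics
cat > h.py <<'E'
import numpy as np, cv2
from station import monitor, eyes, hand_in
def cap(n,f):
    p,d=eyes.capture(n); cv2.imwrite(f'pics/{f}.png',p[:,:,::-1]); np.save(f'pics/{f}.npy',d); return p,d
def w(n,d,u,v):
    c=eyes.get_calibration(n); z=d[int(v),int(u)]
    p=np.array([(u-c['cx'])/c['fx']*z,(v-c['cy'])/c['fy']*z,z])
    return np.array(c['origin'])+np.array(c['rotation'])@p
def proj(n,P):
    c=eyes.get_calibration(n); q=(np.atleast_2d(P)-c['origin'])@np.array(c['rotation'])
    return np.c_[c['fx']*q[:,0]/q[:,2]+c['cx'],c['fy']*q[:,1]/q[:,2]+c['cy']]
E
python3 - <<'E'
from h import *
cap('scene','s1');cap('side','d1')
for n in('scene','side'):print(eyes.get_calibration(n))
print(monitor.get_state())
E
```

```text
{'fx': 399.1530708805528, 'fy': 399.1530708805528, 'cx': 280.4297306363128, 'cy': 203.29319446489154, 'origin': array([ 0.94767665, -0.08818149,  0.79098631]), 'rotation': array([[ 0.41843536,  0.79265335, -0.4434101 ],
       [ 0.90814801, -0.35794852,  0.21711761],
       [ 0.01338101, -0.49353168, -0.86962488]])}
{'fx': 397.4758735571526, 'fy': 397.4758735571526, 'cx': 281.3156868632059, 'cy': 211.4834413495177, 'origin': array([0.53004839, 0.7296713 , 0.68788077]), 'rotation': array([[-0.99565588, -0.0595707 ,  0.07155905],
       [-0.09308992,  0.65261065, -0.75195319],
       [-0.00190582, -0.75534804, -0.65532107]])}
{'time_s': 0.1, 'joints': array([ 7.23251077e+01,  5.25767978e+00,  7.05749180e+01, -6.32961842e-04,
        1.04267722e+02, -3.24965203e+00]), 'qvel': array([-0.05744867, -0.07626769, -0.17794612, -0.04112516,  0.12440127,
       -0.04673089]), 'tau': array([ 1.52404391e-03, -4.47859025e+01, -4.07570422e+01,  6.99349609e-02,
        2.85068474e-02, -1.60060858e-04]), 'tool_pos': array([0.14939471, 0.58079562, 0.20793225]), 'tool_rot': array([[-9.68472814e-01,  2.49118721e-01, -5.21401633e-04],
       [ 2.49119251e-01,  9.68471375e-01, -1.67150582e-03],
       [ 8.85591642e-05, -1.74869913e-03, -9.99998467e-01]]), 'force': array([ 0.29855701, -0.17645282, -0.02489055]), 'wrist_torque': array([ 0.02954652,  0.02202905, -0.05156625]), 'grasp_force': 0.0, 'width': 0.9984289443018066}
```

View pics/s1.png

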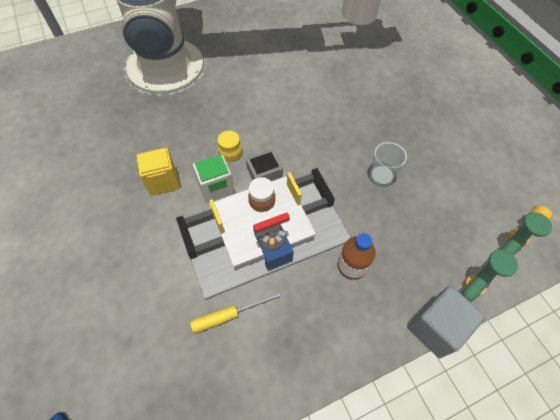

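View pics/d1.png

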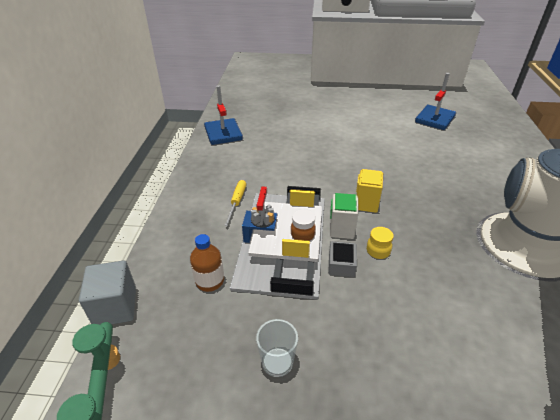

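The scene view shows the red T-handle at (272,222), on the blue bracket beside the carriage. The jar is at (262,193) and the white, green-topped reader at (213,172). The drip block is at (264,165). The yellow box (158,172) and yellow jar (229,145) are look-alikes. The side view also shows two red-handled blue stands far away at (222,110) and (440,95); these aren't on the rail. Next I'll confirm this in a crop and measure.

Run:
```python
from h import *
for n,f,box in(('scene','s1',(170,140,350,300)),('side','d1',(225,175,370,300))):
    p=cv2.imread(f'pics/{f}.png'); d=np.load(f'pics/{f}.npy'); 
    h=cv2.cvtColor(p,cv2.COLOR_BGR2HSV)
    x0,y0,x1,y1=box
    M=np.zeros(d.shape,bool);M[y0:y1,x0:x1]=1
    red=((h[...,0]<5)|(h[...,0]>174))&(h[...,1]>170)&(h[...,2]>110)&M&(d>0)
    grn=(abs(h[...,0]-65)<15)&(h[...,1]>120)&M&(d>0)
    yel=(abs(h[...,0]-25)<5)&(h[...,1]>150)&M&(d>0)
    for nm,m,zr in(('red',red,(.125,.145)),('green',grn,(.08,.1)),('yel',yel,(.05,.1))):
        k,l,s,c=cv2.connectedComponentsWithStats(m.astype(np.uint8))
        for i in range(1,k):
            if s[i,4]<25: continue
            P=np.array([w(n,d,u,v) for v,u in np.argwhere(l==i)])
            Q=P[(P[:,2]>zr[0])&(P[:,2]<zr[1])]
            if len(Q)<9: print(n,nm,s[i],np.median(P,0)); continue
            e=np.linalg.svd(Q[:,:2]-Q[:,:2].mean(0),full_matrices=False)[2][0]
            t=(Q[:,:2]-Q[:,:2].mean(0))@e
            print(n,nm,s[i],len(Q),Q.mean(0).round(4),'zmax',np.percentile(Q[:,2],95).round(4),'ang',np.degrees(np.arctan2(e[1],e[0])).round(1),'mid',(Q[:,:2].mean(0)+e*(t.max()+t.min())/2).round(4),'len',np.ptp(t).round(4))
a=cv2.resize(cv2.imread('pics/s1.png')[140:305,170:350],None,fx=3.3,fy=3.3,interpolation=2)
cv2.imwrite('pics/c1.png',a)
```

```text
scene red [254 214  35  16 183] 183 [0.6423 0.0435 0.1375] zmax 0.1399 ang -91.6 mid [0.6423 0.0433] len 0.0653
scene green [196 156  31  24 455] 455 [ 0.4497 -0.0107  0.0897] zmax 0.0917 ang -89.3 mid [ 0.4497 -0.0107] len 0.0559
scene yel [218 140  21   8 117] 117 [0.3749 0.052  0.0545] zmax 0.0565 ang 66.9 mid [0.3751 0.0523] len 0.0461
scene yel [288 173  13  22  62] 61 [0.559  0.1324 0.0906] zmax 0.093 ang -1.9 mid [0.5582 0.1324] len 0.0554
scene yel [210 200  11  24  63] 63 [ 0.5532 -0.04    0.0906] zmax 0.0927 ang -1.9 mid [ 0.5533 -0.04  ] len 0.0565
side red [257 187   9  23 124] 124 [0.639  0.054  0.1355] zmax 0.138 ang 89.1 mid [0.6389 0.0492] len 0.0696
side green [335 193  21  18 323] 323 [ 0.4479 -0.0076  0.0885] zmax 0.0903 ang 88.8 mid [ 0.4479 -0.0088] len 0.0628
side yel [360 175  10   8  72] 72 [ 0.396  -0.1068  0.0878] zmax 0.0899 ang 88.1 mid [ 0.396  -0.1075] len 0.0366
side yel [232 180  12  20  97] [ 0.72908432 -0.11253935  0.02309537]
side yel [291 190  19   3  26] 26 [ 0.5567 -0.0369  0.0894] zmax 0.0908 ang 177.9 mid [ 0.5571 -0.0369] len 0.0441
side yel [282 239  27   4  52] 52 [0.5568 0.1348 0.0896] zmax 0.091 ang 178.7 mid [0.5577 0.1348] len 0.0551
```

View pics/c1.png

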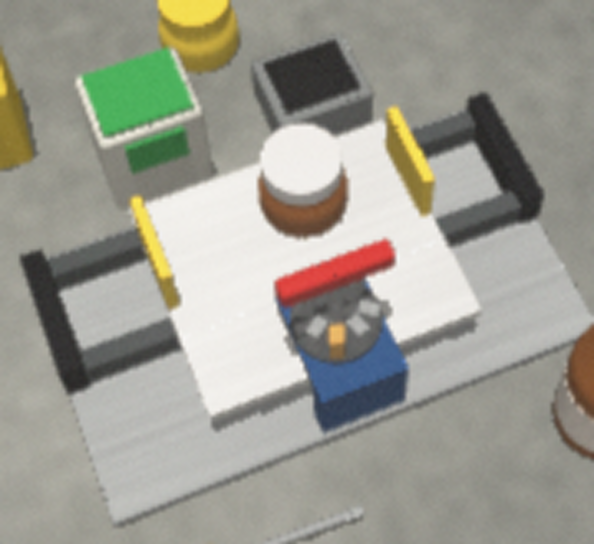

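The crop confirms it: the pin with the red handle sits on the rail unit, and the green-topped white reader is on the -y side. So the carriage must go towards -y. I'll move above the handle first.

carry_out:
  moves:
    - [-0.95,-0.62,0,0,0,0]
    - [-0.95,-0.62,0,0,0,0]
    - [-0.95,-0.62,0,0,0,0]
    - [-0.95,-0.62,0,0,0,0]
  grip: 0.6

```text
time_s: 0.43
tool_pos: [0.2123, 0.5127, 0.2089]
tool_rot: [[-0.968, 0.253, 0.0], [0.253, 0.968, -0.0], [-0.0, -0.0, -1.0]]
force: [-0.8, 0.3, -0.6]
width: 0.737
grasp_force: 0.0
```

carry_out:
  moves:
    - [-0.95,-0.62,0,0,0,0]
    - [-0.95,-0.62,0,0,0,0]
    - [-0.95,-0.62,0,0,0,0]
    - [-0.95,-0.62,0,0,0,0]

```text
time_s: 0.77
tool_pos: [0.2728, 0.4466, 0.209]
tool_rot: [[-0.968, 0.252, -0.0], [0.252, 0.968, 0.0], [0.0, 0.0, -1.0]]
force: [-0.3, -0.2, 0.2]
width: 0.6
grasp_force: 0.0
```

carry_out:
  moves:
    - [-0.95,-0.62,0,0,0,0]
    - [-0.95,-0.62,0,0,0,0]
    - [-0.95,-0.62,0,0,0,0]
    - [-0.95,-0.62,0,0,0,0]

```text
time_s: 1.1
tool_pos: [0.3337, 0.3803, 0.2088]
tool_rot: [[-0.968, 0.251, -0.0], [0.251, 0.968, 0.0], [0.001, 0.0, -1.0]]
force: [1.2, 0.5, -0.8]
width: 0.602
grasp_force: 0.0
```

carry_out:
  moves:
    - [-0.95,-0.62,0,0,0,0]
    - [-0.95,-0.62,0,0,0,0]
    - [-0.95,-0.62,0,0,0,0]
    - [-0.95,-0.62,0,0,0,0]

```text
time_s: 1.43
tool_pos: [0.3947, 0.3137, 0.2086]
tool_rot: [[-0.968, 0.251, -0.001], [0.251, 0.968, 0.0], [0.001, 0.0, -1.0]]
force: [-0.2, -0.0, -0.0]
width: 0.599
grasp_force: 0.0
```

carry_out:
  moves:
    - [-0.95,-0.62,0,0,0,0]
    - [-0.95,-0.62,0,0,0,0]
    - [-0.95,-0.62,0,0,0,0]
    - [-0.95,-0.62,0,0,0,0]

```text
time_s: 1.77
tool_pos: [0.4559, 0.247, 0.2085]
tool_rot: [[-0.968, 0.25, -0.001], [0.25, 0.968, 0.0], [0.001, 0.0, -1.0]]
force: [0.3, 0.5, -0.5]
width: 0.597
grasp_force: 0.0
```

carry_out:
  moves:
    - [-0.95,-0.62,0,0,0,0]
    - [-0.95,-0.62,0,0,0,0]
    - [-0.95,-0.62,0,0,0,0]
    - [-0.95,-0.62,0,0,0,0]

```text
time_s: 2.1
tool_pos: [0.517, 0.1803, 0.2084]
tool_rot: [[-0.968, 0.25, -0.001], [0.25, 0.968, 0.001], [0.001, 0.0, -1.0]]
force: [-0.4, 0.8, 1.0]
width: 0.598
grasp_force: 0.0
```

carry_out:
  moves:
    - [-0.95,-0.62,0,0,0,0]
    - [-0.95,-0.62,0,0,0,0]
    - [-0.95,-0.62,0,0,0,0]
    - [-0.95,-0.62,0,0,0,0]

```text
time_s: 2.43
tool_pos: [0.5782, 0.1135, 0.2082]
tool_rot: [[-0.968, 0.25, -0.002], [0.25, 0.968, 0.001], [0.002, 0.0, -1.0]]
force: [-0.2, -0.0, 1.1]
width: 0.604
grasp_force: 0.0
```

carry_out:
  moves:
    - [-0.95,-0.62,0,0,0,0.85]
    - [-0.95,-0.62,0,0,0,0.85]
    - [-0.95,-0.62,0,0,0,0.85]
    - [-0.95,-0.62,0,0,0,0.85]
    - [-0.95,-0.62,0,0,0,0.85]
    - [-0.95,-0.62,0,0,0,0.85]
    - [-0.95,-0.62,0,0,0,0.85]

```text
time_s: 3.02
tool_pos: [0.6385, 0.049, 0.2095]
tool_rot: [[-0.607, 0.794, -0.0], [0.794, 0.607, 0.001], [0.001, 0.001, -1.0]]
force: [-1.1, 0.3, 0.1]
width: 0.602
grasp_force: 0.0
```

carry_out:
  moves:
    - [0,0,0,0,0,0.86]
    - [0,0,0,0,0,0.86]
    - [0,0,0,0,0,0.86]
    - [0,0,0,0,0,0.86]
    - [0,0,0,0,0,0.86]
    - [0,0,0,0,0,0.86]
    - [0,0,0,0,0,0.86]

```text
time_s: 3.6
tool_pos: [0.6387, 0.048, 0.2094]
tool_rot: [[0.022, 1.0, 0.0], [1.0, -0.022, 0.001], [0.001, 0.0, -1.0]]
force: [-0.8, 0.1, -0.1]
width: 0.604
grasp_force: 0.0
```

Run:
```python
from h import *
c=eyes.get_calibration('wrist'); p,d=cap('wrist','w1'); print(c)
h=cv2.cvtColor(p,cv2.COLOR_RGB2HSV)
m=((h[...,0]<5)|(h[...,0]>174))&(h[...,1]>170)&(h[...,2]>110)&(d>0)
v,u=np.nonzero(m); z=d[m]
x,y=u-c['cx'],v-c['cy']; r=np.hypot(x,y)+1e-9; th=r/c['fx']
P=np.c_[x/r*np.tan(th)*z,y/r*np.tan(th)*z,z]@np.array(c['rotation']).T+c['origin']
k=(P[:,2]>.125)&(P[:,2]<.145); Q=P[k]
top=Q[Q[:,2]>np.percentile(Q[:,2],90)-.004]
print(len(top),top.mean(0),top.min(0),top.max(0))
(cx,cy),s,a=cv2.minAreaRect((top[:,:2]*1e4).astype(np.float32)); print(cx/1e4,cy/1e4,s,a)
```

```text
{'fx': 325.19226210127806, 'fy': 325.19226210127806, 'cx': 274.82043411800925, 'cy': 208.56286478930951, 'origin': array([0.63934225, 0.12548553, 0.38481698]), 'rotation': array([[ 9.99770197e-01, -2.04621568e-02, -6.39160097e-03],
       [-2.14340594e-02, -9.59241622e-01, -2.81773120e-01],
       [-3.65403928e-04,  2.81845365e-01, -9.59459773e-01]])}
1320 [0.63734663 0.04723617 0.13714442] [0.63036262 0.01075337 0.13416984] [0.64461255 0.07964701 0.14004332]
0.637179150390625 0.04515550537109375 (689.3387451171875, 135.63365173339844) 88.36339569091797
```

View pics/w1.png

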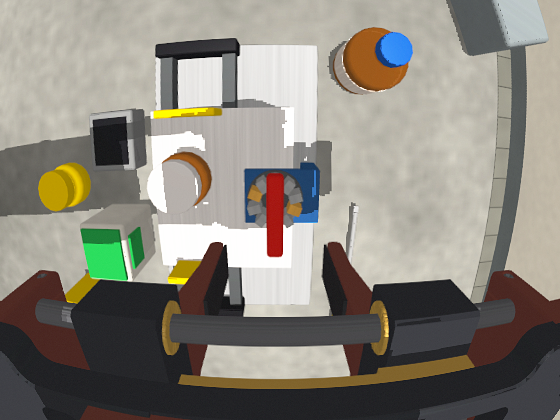

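The wrist view shows the handle centred between the fingers, at about column 275 and rows 175–255. I'll descend and close on it.

carry_out:
  moves:
    - [-0.025,0,0.4,0,0,0]
    - [-0.025,0,0.7,0,0,0]
    - [-0.025,0,0.95,0,0,0]
    - [-0.025,0,0.95,0,0,0]

```text
time_s: 3.98
tool_pos: [0.6367, 0.0446, 0.1273]
tool_rot: [[0.02, 1.0, -0.009], [1.0, -0.02, 0.0], [0.0, -0.009, -1.0]]
force: [-0.8, 0.1, -1.2]
width: 0.599
grasp_force: 0.0
```

carry_out:
  moves:
    - [0,0,0,0,0,0]
    - [0,0,0,0,0,0]
    - [0,0,0,0,0,0]
    - [0,0,0,0,0,0]
    - [0,0,0,0,0,0]
    - [0,0,0,0,0,0]
    - [0,0,0,0,0,0]
    - [0,0,0,0,0,0]
  grip: 0

```text
time_s: 4.65
tool_pos: [0.6395, 0.0433, 0.1331]
tool_rot: [[0.024, 1.0, 0.0], [1.0, -0.024, 0.0], [0.0, 0.0, -1.0]]
force: [0.4, 0.2, -0.7]
width: 0.033
grasp_force: 0.0
```

Run:
```python
from h import *
print(monitor.get_state())
p,_=cap('side','d2');q,_=cap('wrist','w2')
a=cv2.resize(p[130:300,180:380],None,fx=2.5,fy=2.5)[:420]; b=q[:,60:360]
cv2.imwrite('pics/c2.png',np.hstack([a,b])[:,:,::-1])
```

```text
{'time_s': 4.65, 'joints': array([8.29866646e-01, 1.14110076e+01, 7.14041064e+01, 1.20817775e-03,
       9.71742603e+01, 2.21105510e+00]), 'qvel': array([-0.03966276,  0.02238617,  0.19050247,  0.12838788, -0.08287053,
        0.04645868]), 'tau': array([ 1.61815766e-02, -4.95076025e+01, -4.08599925e+01,  7.44530023e-02,
        1.22223899e-02, -7.43581058e-04]), 'tool_pos': array([0.63945888, 0.04327367, 0.13310422]), 'tool_rot': array([[ 2.41013143e-02,  9.99709504e-01,  1.85130136e-04],
       [ 9.99709521e-01, -2.41013191e-02,  2.36053798e-05],
       [ 2.80604030e-05,  1.84507439e-04, -9.99999983e-01]]), 'force': array([ 0.41272266,  0.21570214, -0.65962981]), 'wrist_torque': array([-0.04234852,  0.0993934 , -0.03855741]), 'grasp_force': 0.0, 'width': 0.03318859632404362}
```

View pics/c2.png

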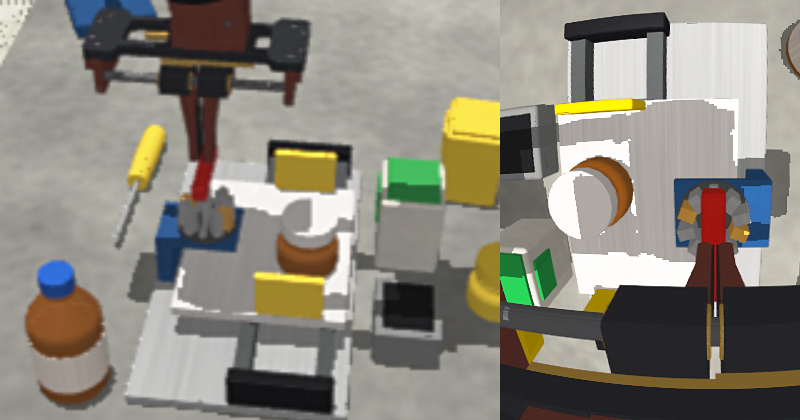

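Run:
```python
from h import *
p=cv2.imread('pics/d2.png'); d=np.load('pics/d2.npy')
for v in range(170,216,3):
    print(v,[(u,*(w('side',d,u,v)*1000).round().astype(int),*p[v,u,::-1]) for u in (258,261,264)])
c=eyes.get_calibration('wrist'); d=np.load('pics/w2.npy');p=cv2.imread('pics/w2.png')
for v in range(185,310,8):
  for u in (270,280):
    x,y=u-c['cx'],v-c['cy'];r=np.hypot(x,y);t=np.tan(r/c['fx'])/r*d[v,u]
    print(u,v,((c['rotation']@np.array([x*t,y*t,d[v,u]])+c['origin'])*1000).round(),p[v,u,::-1])
```

```text
170 [(258, np.int64(644), np.int64(51), np.int64(208), np.uint8(56), np.uint8(33), np.uint8(30)), (261, np.int64(637), np.int64(55), np.int64(211), np.uint8(88), np.uint8(60), np.uint8(55)), (264, np.int64(630), np.int64(56), np.int64(212), np.uint8(75), np.uint8(41), np.uint8(35))]
173 [(258, np.int64(643), np.int64(54), np.int64(202), np.uint8(35), np.uint8(27), np.uint8(26)), (261, np.int64(637), np.int64(56), np.int64(204), np.uint8(65), np.uint8(37), np.uint8(34)), (264, np.int64(630), np.int64(58), np.int64(205), np.uint8(73), np.uint8(39), np.uint8(34))]
176 [(258, np.int64(644), np.int64(54), np.int64(194), np.uint8(41), np.uint8(30), np.uint8(29)), (261, np.int64(637), np.int64(56), np.int64(196), np.uint8(61), np.uint8(38), np.uint8(34)), (264, np.int64(631), np.int64(56), np.int64(197), np.uint8(73), np.uint8(38), np.uint8(33))]
179 [(258, np.int64(644), np.int64(56), np.int64(188), np.uint8(47), np.uint8(31), np.uint8(29)), (261, np.int64(637), np.int64(57), np.int64(189), np.uint8(59), np.uint8(36), np.uint8(33)), (264, np.int64(631), np.int64(57), np.int64(189), np.uint
[... 3972 characters left out ...]
]
280 233 [642.  56. 138.] [160  22  18]
270 241 [636.  51. 137.] [162  25  20]
280 241 [641.  51. 137.] [161  23  17]
270 249 [636.  55. 156.] [77 39 31]
280 249 [641.  54. 155.] [76 39 33]
270 257 [636.  55. 165.] [79 40 33]
280 257 [641.  54. 165.] [80 42 35]
270 265 [636.  55. 175.] [70 39 34]
280 265 [641.  55. 175.] [74 38 32]
270 273 [636.  52. 177.] [64 38 34]
280 273 [641.  54. 182.] [73 39 33]
270 281 [637.  54. 188.] [58 35 33]
280 281 [641.  55. 190.] [71 38 33]
270 289 [637.  53. 193.] [54 34 31]
280 289 [641.  55. 197.] [71 37 32]
270 297 [637.  53. 200.] [47 31 30]
280 297 [641.  55. 203.] [61 35 32]
270 305 [638.  74. 237.] [100  81  42]
280 305 [640.  74. 238.] [117  90  42]
```

Run:
```python
from h import *
c=eyes.get_calibration('wrist'); 
for f,dz in(('w1',.0763),('w2',0)):
  d=np.load(f'pics/{f}.npy').astype(float)
  v,u=np.mgrid[:420,:560]; x,y=u-c['cx'],v-c['cy'];r=np.hypot(x,y)+1e-9;t=np.tan(r/c['fx'])/r*d
  P=np.stack([x*t,y*t,d],-1)@np.array(c['rotation']).T+c['origin']-np.array([0.6395,.0433,.1331])
  # relative to TCP (frame as now)
  m=(d>0)&(d<.26)&(v>225)
  for vv in range(236,320,6):
    k=np.nonzero(m[vv])[0]; k=k[(k>190)&(k<360)]
    if len(k): print(f,vv,k.min(),k.max(),(P[vv,k.min()]*1000).round(),(P[vv,k.max()]*1000).round())
```

```text
w1 242 210 339 [-36.  12.  14.] [34. 11. 15.]
w1 248 208 342 [-36.  12.  22.] [34. 11. 24.]
w1 254 205 345 [-36.  12.  29.] [34. 11. 30.]
w1 260 202 347 [-36.  11.  35.] [34. 10. 36.]
w1 266 198 352 [-36.  12.  43.] [35. 10. 42.]
w1 272 193 356 [-37.  12.  48.] [35. 10. 49.]
w1 278 191 359 [-36.  13.  57.] [35. 10. 55.]
w1 284 191 359 [-36.  12.  60.] [34. 10. 59.]
w1 290 191 359 [-34.  12.  65.] [33. 11. 65.]
w1 296 191 359 [-33.  12.  70.] [32. 10. 69.]
w1 302 191 359 [-32.  12.  74.] [31. 11. 74.]
w1 308 191 359 [-32.  12.  77.] [30. 11. 78.]
w1 314 191 359 [-30.  12.  82.] [29. 11. 82.]
w2 236 236 328 [-33. -16. -68.] [ 41. -18. -67.]
w2 242 241 304 [-29. -21. -67.] [ 20. -12. -41.]
w2 248 248 297 [-21. -17. -45.] [ 15. -18. -45.]
w2 254 252 295 [-18. -19. -38.] [ 13. -19. -37.]
w2 260 256 294 [-10.  12.  36.] [ 8. 11. 36.]
w2 266 254 296 [-10.  12.  42.] [ 9. 11. 42.]
w2 272 251 299 [-11.  11.  46.] [10. 10. 47.]
w2 278 249 301 [-12.  11.  53.] [10. 10. 53.]
w2 284 246 304 [-13.  11.  58.] [11. 11. 59.]
w2 290 191 359 [-23.  34. 102.] [ 22.  33. 102.]
w2 296 191 359 [-22.  34. 104.] [ 22.  32. 104.]
w2 302 191 359 [-21.  34. 108.] [ 21.  32. 106.]
w2 308 191 359 [-21.  34. 110.] [ 20.  33. 110.]
w2 314 191 359 [-20.  34. 113.] [ 20.  33. 112.]
```

The depth readings from two cameras show the fingertips are actually about 11 mm above the reported TCP, at z≈0.144. They closed just above the handle (top at 0.138) without touching it. I'll reopen, go 32 mm lower by observation, and close again.

carry_out:
  moves:
    - [0.02,0,0,0,0,0]
    - [0.02,0,0,0,0,0]
    - [0.02,0,0,0,0,0]
    - [0.02,0,0,0,0,0]
    - [0.02,0,0,0,0,0]
    - [0.02,0,0,0,0,0]
    - [0.02,0,0,0,0,0]
    - [0.02,0,0,0,0,0]
  grip: 0.6

```text
time_s: 5.42
tool_pos: [0.6394, 0.0449, 0.1329]
tool_rot: [[0.024, 1.0, -0.0], [1.0, -0.024, -0.0], [-0.0, -0.0, -1.0]]
force: [-0.5, -0.2, 0.1]
width: 0.567
grasp_force: 0.0
```

carry_out:
  moves:
    - [0,0,0.15,0,0,0]
    - [0,0,0.3,0,0,0]
    - [0,0,0.4,0,0,0]
    - [0,0,0.4,0,0,0]
    - [0,0,0.4,0,0,0]

```text
time_s: 5.83
tool_pos: [0.6386, 0.0449, 0.0991]
tool_rot: [[0.024, 1.0, -0.003], [1.0, -0.024, -0.0], [-0.0, -0.003, -1.0]]
force: [-0.4, -0.9, -0.5]
width: 0.601
grasp_force: 0.0
```

carry_out:
  moves:
    - [0,0,0,0,0,0]
    - [0,0,0,0,0,0]
    - [0,0,0,0,0,0]
    - [0,0,0,0,0,0]
    - [0,0,0,0,0,0]
    - [0,0,0,0,0,0]
    - [0,0,0,0,0,0]
    - [0,0,0,0,0,0]
  grip: 0

```text
time_s: 6.5
tool_pos: [0.6391, 0.0449, 0.1012]
tool_rot: [[0.024, 1.0, -0.001], [1.0, -0.024, -0.0], [-0.0, -0.001, -1.0]]
force: [-2.3, 0.2, 1.2]
width: 0.154
grasp_force: 30.0
```

carry_out:
  moves:
    - [0,0,-0.1,0,0,0]
    - [0,0,-0.2,0,0,0]
    - [0,0,-0.28,0,0,0]
    - [0,0,-0.34,0,0,0]
    - [0,0,-0.34,0,0,0]
    - [0,0,-0.34,0,0,0]
    - [0,0,-0.34,0,0,0]

```text
time_s: 7.08
tool_pos: [0.639, 0.0449, 0.1273]
tool_rot: [[0.024, 1.0, -0.002], [1.0, -0.024, -0.0], [-0.0, -0.002, -1.0]]
force: [-1.3, 0.7, -7.5]
width: 0.155
grasp_force: 30.0
```

carry_out:
  moves:
    - [0,0,-0.015,0,0,-0.1]
    - [0,0,-0.015,0,0,-0.2]
    - [0,0,-0.015,0,0,-0.3]
    - [0,0,-0.015,0,0,-0.42]
    - [0,0,-0.015,0,0,-0.54]
    - [0,0,-0.015,0,0,-0.66]
    - [0,0,-0.015,0,0,-0.765]
    - [0,0,-0.015,0,0,-0.765]
    - [0,0,-0.015,0,0,-0.765]

```text
time_s: 7.83
tool_pos: [0.639, 0.045, 0.1286]
tool_rot: [[-0.543, 0.84, -0.002], [0.84, 0.543, 0.0], [0.001, -0.001, -1.0]]
force: [-3.3, 0.6, -8.3]
width: 0.156
grasp_force: 30.0
```

carry_out:
  moves:
    - [0,0,0,0,0,-0.12]
    - [0,0,0,0,0,-0.24]
    - [0,0,0,0,0,-0.36]
    - [0,0,0,0,0,-0.48]
    - [0,0,0,0,0,-0.6]
    - [0,0,0,0,0,-0.7]
    - [0,0,0,0,0,-0.765]
    - [0,0,0,0,0,-0.765]
    - [0,0,0,0,0,-0.765]

```text
time_s: 8.58
tool_pos: [0.6389, 0.0449, 0.1288]
tool_rot: [[-0.922, 0.386, -0.002], [0.386, 0.922, -0.0], [0.001, -0.001, -1.0]]
force: [-4.4, -0.7, -7.1]
width: 0.157
grasp_force: 30.0
```

```bash
python3 -c "
from h import *
s=monitor.get_state();R=s['tool_rot'];print(np.degrees(np.arctan2(R[1,0],R[0,0])),s['force'],s['wrist_torque'])"
```

```text
157.2835620060415 [-4.40734019 -0.6982162  -7.10619393] [ 0.06623598  0.87112321 -0.03632919]
```

carry_out:
  moves:
    - [0,0,0.02,0,0,0]
    - [0,0,0.04,0,0,0]
    - [0,0,0.06,0,0,0]
    - [0,0,0.08,0,0,0]
    - [0,0,0.09,0,0,0]
    - [0,0,0.09,0,0,0]
    - [0,0,0.09,0,0,0]

```text
time_s: 9.17
tool_pos: [0.6391, 0.0449, 0.122]
tool_rot: [[-0.923, 0.384, -0.001], [0.384, 0.923, -0.0], [0.001, -0.0, -1.0]]
force: [-5.7, -0.3, -7.4]
width: 0.154
grasp_force: 30.0
```

carry_out:
  moves:
    - [0,0,0.01,0,0,0]
    - [0,0,0.02,0,0,0]
    - [0,0,0.02,0,0,0]
    - [0,0,0.02,0,0,0]

```text
time_s: 9.5
tool_pos: [0.6392, 0.0449, 0.1213]
tool_rot: [[-0.923, 0.384, -0.0], [0.384, 0.923, -0.0], [0.0, -0.0, -1.0]]
force: [-6.8, -0.7, -5.0]
width: 0.158
grasp_force: 30.0
```

Force is dropping, so the pin is seating at about 20 mm lift. I'll take it slightly lower, then release.

carry_out:
  moves:
    - [0,0,0.01,0,0,0]
    - [0,0,0.01,0,0,0]
    - [0,0,0.01,0,0,0]

```text
time_s: 9.75
tool_pos: [0.6392, 0.0449, 0.1212]
tool_rot: [[-0.923, 0.384, 0.001], [0.384, 0.923, -0.0], [-0.001, 0.0, -1.0]]
force: [-7.3, -0.3, -3.1]
width: 0.162
grasp_force: 30.0
```

carry_out:
  moves:
    - [0,0,0,0,0,0]
    - [0,0,0,0,0,0]
    - [0,0,0,0,0,0]
    - [0,0,0,0,0,0]
    - [0,0,0,0,0,0]
    - [0,0,0,0,0,0]
  grip: 0.5

```text
time_s: 10.25
tool_pos: [0.6399, 0.0449, 0.1202]
tool_rot: [[-0.924, 0.383, 0.001], [0.383, 0.924, 0.0], [-0.001, 0.001, -1.0]]
force: [-0.0, 0.1, -0.8]
width: 0.499
grasp_force: 0.0
```

carry_out:
  moves:
    - [0,0,-0.3,0,0,0]
    - [0,0,-0.6,0,0,0]
    - [0,0,-0.8,0,0,0]
    - [0,0,-0.8,0,0,0]

```text
time_s: 10.58
tool_pos: [0.6411, 0.045, 0.1889]
tool_rot: [[-0.924, 0.383, 0.008], [0.383, 0.924, 0.0], [-0.007, 0.003, -1.0]]
force: [0.3, -0.4, 1.1]
width: 0.502
grasp_force: 0.0
```

Run:
```python
from h import *
s=monitor.get_state(); c=eyes.get_calibration('wrist'); p,d=cap('wrist','w3'); print(s['tool_pos'],s['force'])
q,_=cap('scene','s3')
h=cv2.cvtColor(p,cv2.COLOR_RGB2HSV)
v,u=np.mgrid[:420,:560]; x,y=u-c['cx'],v-c['cy'];r=np.hypot(x,y)+1e-9;t=np.tan(r/c['fx'])/r*d
P=np.stack([x*t,y*t,d],-1)@np.array(c['rotation']).T+c['origin']
m=((h[...,0]<5)|(h[...,0]>174))&(h[...,1]>170)&(h[...,2]>90)&(d>0)&(P[...,2]>.11)&(P[...,2]<.18)
Q=P[m]; print(len(Q),np.percentile(Q,[5,50,95],axis=0)); T=Q[Q[:,2]>np.median(Q[:,2])-.004]
print(cv2.minAreaRect((T[:,:2]*1e4).astype(np.float32)))
a=cv2.resize(q[140:305,170:350],None,fx=2.4,fy=2.4,interpolation=2)[:390]
cv2.imwrite('pics/c3.png',np.hstack([a[:390],p[15:405,100:460]])[:,:,::-1][:,:800])
```

```text
[0.64110158 0.04497446 0.18885517] [ 0.26050615 -0.418291    1.13697431]
1864 [[0.60636973 0.03224719 0.15502309]
 [0.63273343 0.04635082 0.15702967]
 [0.66363634 0.05914554 0.15820466]]
((6362.68701171875, 448.25665283203125), (131.4689483642578, 680.77734375), 67.88512420654297)
```

View pics/c3.png

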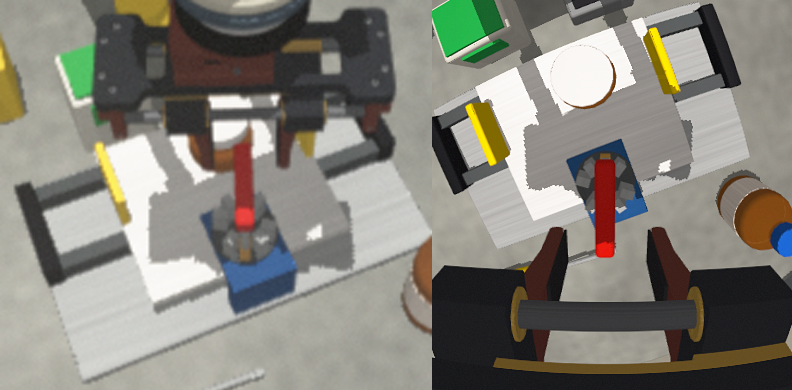

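The scene and wrist crops show the red handle turned across the rail, with its top at 0.157 (+20 mm) and its bar in the brass notches. The pin is parked. Next I'll move to the +y yellow plate with the fingers closed and the gripper's long side along the rail, so it clears the handle.

carry_out:
  moves:
    - [0.865,0.535,0,0,0,0]
    - [0.865,0.535,0,0,0,0]
    - [0.865,0.535,0,0,0,0]
    - [0.865,0.535,0,0,0,0]
  grip: 0

```text
time_s: 11.02
tool_pos: [0.5906, 0.1123, 0.1819]
tool_rot: [[-0.925, 0.38, -0.002], [0.38, 0.925, -0.0], [0.002, -0.001, -1.0]]
force: [0.1, -0.7, 0.3]
width: 0.232
grasp_force: 0.0
```

carry_out:
  moves:
    - [0.865,0.535,0,0,0,-0.47]
    - [0.865,0.535,0,0,0,-0.47]
    - [0.865,0.535,0,0,0,-0.47]
    - [0.865,0.535,0,0,0,-0.47]
    - [0.865,0.535,0,0,0,-0.47]
    - [0.865,0.535,0,0,0,-0.47]

```text
time_s: 11.52
tool_pos: [0.545, 0.1758, 0.1828]
tool_rot: [[-1.0, 0.029, -0.001], [0.029, 1.0, -0.001], [0.001, -0.001, -1.0]]
force: [0.3, -0.4, 0.1]
width: 0.006
grasp_force: 0.0
```

carry_out:
  moves:
    - [0,0,0.4,0,0,0]
    - [0,0,0.8,0,0,0]
    - [0,0,0.8,0,0,0]
    - [0,0,0.8,0,0,0]
    - [0,0,0.8,0,0,0]

```text
time_s: 11.93
tool_pos: [0.5452, 0.1764, 0.1211]
tool_rot: [[-1.0, 0.026, 0.001], [0.026, 1.0, 0.0], [-0.001, 0.0, -1.0]]
force: [-0.1, -0.6, 1.4]
width: 0.006
grasp_force: 0.0
```

Run:
```python
from h import *
print(monitor.get_state()['tool_pos'],monitor.get_state()['width'])
p,d=cap('side','d4'); cv2.imwrite('pics/c4.png',cv2.resize(p[100:320,180:400],None,fx=2.7,fy=2.7)[:,:,::-1])
m=np.zeros(d.shape,bool); m[120:320,200:380]=1; m&=d>0
v,u=np.nonzero(m);P=np.array([w('side',d,a,b) for a,b in zip(u,v)])
k=(P[:,1]>.155)&(P[:,1]<.22)&(P[:,2]>.06)&(P[:,2]<.25)&(abs(P[:,0]-.55)<.03)
Q=P[k]; print(len(Q),Q.min(0),Q[Q[:,2]<.14].max(0))
```

```text
[0.54524934 0.17637424 0.12114767] 0.006051988250229211Traceback (most recent call last):
  File "<stdin>", line 5, in <module>
  File "h.py", line 6, in w
    c=eyes.get_calibration(n); z=d[int(v),int(u)]
ValueError: time passes only in moves, steps and waits
```

View pics/c4.png

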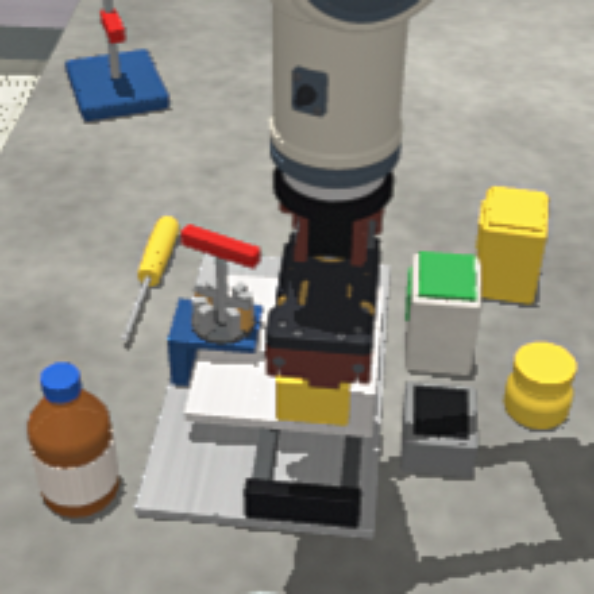

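The handle is parked crosswise at crop (220,245), clear of the gripper, and the yellow plate is under the near edge of the gripper. I'll descend behind the plate and approach it slowly.

carry_out:
  moves:
    - [0,0,0.25,0,0,0]
    - [0,0,0.5,0,0,0]
    - [0,0,0.75,0,0,0]
    - [0,0,0.75,0,0,0]
    - [0,0,0.75,0,0,0]

```text
time_s: 12.4
tool_pos: [0.5448, 0.177, 0.0608]
tool_rot: [[-1.0, 0.025, 0.0], [0.025, 1.0, 0.0], [-0.0, 0.0, -1.0]]
force: [0.0, 0.5, -0.0]
width: 0.008
grasp_force: 0.0
```

carry_out:
  moves:
    - [0,-0.05,0,0,0,0]
    - [0,-0.1,0,0,0,0]
    - [0,-0.15,0,0,0,0]
    - [0,-0.18,0,0,0,0]
    - [0,-0.21,0,0,0,0]
    - [0,-0.24,0,0,0,0]
    - [0,-0.27,0,0,0,0]
    - [0,-0.3,0,0,0,0]
    - [0,-0.33,0,0,0,0]
    - [0,-0.36,0,0,0,0]

```text
time_s: 13.23
tool_pos: [0.5436, 0.148, 0.0596]
tool_rot: [[-1.0, 0.024, -0.0], [0.024, 1.0, -0.0], [0.0, -0.0, -1.0]]
force: [-0.3, 0.2, -0.4]
width: 0.01
grasp_force: 0.0
```

carry_out:
  moves:
    - [0,-0.03,0,0,0,0]
    - [0,-0.06,0,0,0,0]
    - [0,-0.09,0,0,0,0]
    - [0,-0.12,0,0,0,0]
    - [0,-0.15,0,0,0,0]
    - [0,-0.18,0,0,0,0]
    - [0,-0.21,0,0,0,0]
    - [0,-0.24,0,0,0,0]

```text
time_s: 13.9
tool_pos: [0.5432, 0.1288, 0.0597]
tool_rot: [[-1.0, 0.024, -0.0], [0.024, 1.0, 0.0], [0.0, 0.0, -1.0]]
force: [0.4, 2.9, 0.0]
width: 0.004
grasp_force: 1.4
```

carry_out:
  moves:
    - [0,-0.03,0,0,0,0]
    - [0,-0.06,0,0,0,0]
    - [0,-0.09,0,0,0,0]
    - [0,-0.12,0,0,0,0]
    - [0,-0.15,0,0,0,0]
    - [0,-0.18,0,0,0,0]
    - [0,-0.21,0,0,0,0]
    - [0,-0.24,0,0,0,0]
    - [0,-0.27,0,0,0,0]
    - [0,-0.3,0,0,0,0]

```text
time_s: 14.73
tool_pos: [0.5426, 0.1048, 0.0597]
tool_rot: [[-1.0, 0.024, -0.0], [0.024, 1.0, -0.0], [0.0, -0.0, -1.0]]
force: [-1.5, 2.1, -0.7]
width: 0.002
grasp_force: 1.4
```

carry_out:
  moves:
    - [0,-0.02,0,0,0,0]
    - [0,-0.04,0,0,0,0]
    - [0,-0.06,0,0,0,0]
    - [0,-0.08,0,0,0,0]
    - [0,-0.1,0,0,0,0]
    - [0,-0.12,0,0,0,0]
    - [0,-0.12,0,0,0,0]

```text
time_s: 15.32
tool_pos: [0.5425, 0.095, 0.0597]
tool_rot: [[-1.0, 0.024, 0.0], [0.024, 1.0, -0.0], [-0.0, -0.0, -1.0]]
force: [-0.9, 0.2, -0.8]
width: 0.007
grasp_force: 0.6
```

Run:
```python
from h import *
p,d=cap('scene','s5'); cv2.imwrite('pics/c5.png',cv2.resize(p[130:310,160:360],None,fx=3,fy=3)[:,:,::-1])
```

```text
(no output)
```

View pics/c5.png

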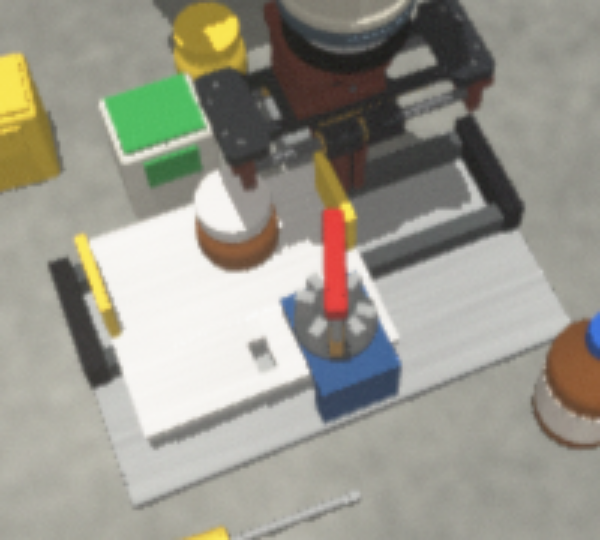

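The carriage is close to the -y stop, the jar is upright, and the handle is clear. I'll go on slowly until the force shows contact with the stop.

carry_out:
  moves:
    - [0,-0.015,0,0,0,0]
    - [0,-0.03,0,0,0,0]
    - [0,-0.045,0,0,0,0]
    - [0,-0.06,0,0,0,0]
    - [0,-0.07,0,0,0,0]
    - [0,-0.07,0,0,0,0]

```text
time_s: 15.87
tool_pos: [0.5425, 0.0896, 0.0598]
tool_rot: [[-1.0, 0.024, 0.001], [0.024, 1.0, -0.0], [-0.001, -0.0, -1.0]]
force: [-0.0, 2.0, -0.5]
width: 0.002
grasp_force: 0.9
```

carry_out:
  moves:
    - [0,-0.01,0,0,0,0]
    - [0,-0.02,0,0,0,0]
    - [0,-0.03,0,0,0,0]
    - [0,-0.03,0,0,0,0]

```text
time_s: 16.2
tool_pos: [0.5424, 0.0873, 0.0598]
tool_rot: [[-1.0, 0.024, 0.0], [0.024, 1.0, -0.0], [-0.0, -0.0, -1.0]]
force: [0.6, 1.9, -0.2]
width: 0.003
grasp_force: 1.0
```

carry_out:
  moves:
    - [0,-0.01,0,0,0,0]
    - [0,-0.02,0,0,0,0]
    - [0,-0.03,0,0,0,0]
    - [0,-0.03,0,0,0,0]

```text
time_s: 16.53
tool_pos: [0.5424, 0.0864, 0.0599]
tool_rot: [[-1.0, 0.023, 0.001], [0.023, 1.0, 0.003], [-0.001, 0.003, -1.0]]
force: [2.0, 7.1, -1.0]
width: 0.006
grasp_force: 3.5
```

Force has risen to 7 N with hardly any travel, so the carriage is at the stop. I'll back off along +y, go up, and check.

carry_out:
  moves:
    - [0,0.1,0,0,0,0]
    - [0,0.3,0,0,0,0]
    - [0,0.6,0,0,0,0]
    - [0,0.9,0,0,0,0]
    - [0,0.9,0,0,0,0]

```text
time_s: 16.95
tool_pos: [0.5435, 0.16, 0.0597]
tool_rot: [[-1.0, 0.022, -0.001], [0.022, 1.0, 0.0], [0.001, 0.0, -1.0]]
force: [-0.6, 0.4, 0.4]
width: 0.008
grasp_force: 0.0
```

carry_out:
  moves:
    - [0,0,-0.5,0,0,0]
    - [0,0.4,-1,0,0,0]
    - [0,0.8,-1,0,0,0]
    - [0,0.8,-1,0,0,0]

```text
time_s: 17.28
tool_pos: [0.5465, 0.2255, 0.1439]
tool_rot: [[-1.0, 0.021, 0.006], [0.021, 1.0, 0.004], [-0.006, 0.004, -1.0]]
force: [0.2, -0.9, -0.2]
width: 0.004
grasp_force: 0.0
```

carry_out:
  moves:
    - [0,0.5,-0.5,0,0,0]
    - [0,0.8,-0.8,0,0,0]
    - [0,0.8,-0.8,0,0,0]
    - [0,0.8,-0.8,0,0,0]

```text
time_s: 17.62
tool_pos: [0.5476, 0.2861, 0.206]
tool_rot: [[-1.0, 0.022, 0.004], [0.022, 1.0, 0.001], [-0.004, 0.001, -1.0]]
force: [0.2, -0.7, -0.2]
width: 0.008
grasp_force: 0.0
```

Run:
```python
from h import *
p,d=cap('scene','s6'); cv2.imwrite('pics/c6.png',cv2.resize(p[130:340,150:400],None,fx=2.8,fy=2.8)[:,:,::-1])
c=eyes.get_calibration('scene'); h=cv2.cvtColor(p,cv2.COLOR_RGB2HSV)
v,u=np.mgrid[:420,:560]
W=np.stack([(u-c['cx'])/c['fx']*d,(v-c['cy'])/c['fy']*d,d],-1)@np.array(c['rotation']).T+c['origin']
def r(nm,m):
    Q=W[m&(d>0)]; print(nm,len(Q),Q.mean(0).round(4),Q.min(0).round(3),Q.max(0).round(3))
yel=(abs(h[...,0]-25)<5)&(h[...,1]>150)&(W[...,2]>.055)&(W[...,2]<.1)&(abs(W[...,0]-.556)<.04)
r('py+',yel&(W[...,1]>.04)&(W[...,1]<.15)); r('py-',yel&(W[...,1]<-.06)&(W[...,1]>-.14))
red=((h[...,0]<5)|(h[...,0]>174))&(h[...,1]>170)&(abs(W[...,2]-.15)<.012)&(abs(W[...,0]-.64)<.05); r('red',red)
```

```text
py+ 50 [0.5489 0.0729 0.0904] [0.528 0.07  0.088] [0.57  0.076 0.093]
py- 77 [ 0.5544 -0.0995  0.0906] [ 0.526 -0.103  0.088] [ 0.581 -0.096  0.094]
red 185 [0.6428 0.0432 0.1576] [0.608 0.027 0.154] [0.674 0.059 0.16 ]
```

View pics/c6.png

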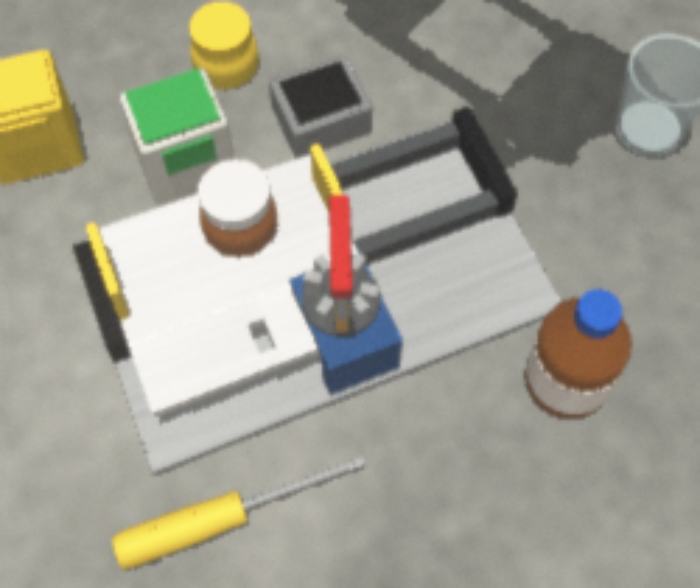

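The plates moved 59.5 mm to the stop, and the jar at crop (238,205) stands upright in front of the reader. The handle is parked at +20 mm, and the bottle, beaker and screwdriver are undisturbed.

```bash
python3 -c "
from station import hand_in;print(hand_in())"
```

```text
the job is handed in; nothing more can be done
None
```

The job is done and handed in at about 18 s robot time: the pin is parked in its rest notch, the carriage is against the reader-side stop (59.5 mm travel measured), and the jar stands upright in front of the reader, with the bystanders left where they were.

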